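# Re-rack the carving tools in reverse order

## Task

Four carving tools lie side by side on the rests of the start rack. Move them one by one to the empty end rack, one in each place, so that the row runs in reverse order: the tool that was leftmost, seen from the robot, ends up rightmost, and so on, ready for the carver who works from the other side of the bench. Lay each tool flat and square in its notches with the middle of its handle halfway between the two rails, and do not let any tool fall onto the bench.

Things in the scene. Friction and masses are not known exactly. Their poses are not given: they have to be found in the camera images.
- chisel: Flat carving chisel, 219 mm long: broad flat steel blade, 26 mm wide at the end. Pale handle 24 x 24 mm in section, 120 mm long (x -60 to +60). Origin under the middle of the handle, on its underside; x along the tool to the blade, z up. About 100 g, centre of mass 0 to 30 mm ahead of the origin. Starts on rest_a, blade away from the robot.
- gouge: Spoon gouge, 223 mm long, the longest tool: thin round steel shank ending in a rounded bowl 18 mm wide. Pale handle 24 x 24 mm in section, 120 mm long (x -60 to +60). Origin under the middle of the handle, on its underside; x along the tool to the blade, z up. About 100 g, centre of mass 0 to 30 mm ahead of the origin. Starts on rest_b, blade away from the robot.
- knife: Carving knife, 191 mm long, the shortest blade: flat steel blade 16 mm wide that steps down to a narrow point. Pale handle 24 x 24 mm in section, 120 mm long (x -60 to +60). Origin under the middle of the handle, on its underside; x along the tool to the blade, z up. About 100 g, centre of mass 0 to 30 mm ahead of the origin. Starts on rest_c, blade away from the robot.
- palm_tool: Palm tool, 212 mm long: narrow straight steel blade 6 mm wide, and a broad pommel at the butt. Pale handle 24 x 24 mm in section, 130 mm long (x -65 to +65), then the pommel, 40 mm wide, to x -83. Origin under the middle of the handle, on its underside; x along the tool to the blade, z up. About 100 g, centre of mass 0 to 30 mm ahead of the origin. Starts on rest_d, blade away from the robot.
- rest_a: Fixed dark wooden rest, 104 x 58 mm, one of four alike in a row on the start rack, shuffled at each start; the chisel starts on this one. Origin: centre of its underside, 8 mm above the table; x to the blades. Base 4 mm; two 14 mm thick cross rails at x = -40 and +40 mm, each with a 40 mm wide notch, floor 16 mm, cheeks 28 mm above the origin. Fingers fit beside the handle between the rails.
- rest_b: Fixed dark wooden rest, 104 x 58 mm, one of four alike in a row on the start rack, shuffled at each start; the gouge starts on this one. Origin: centre of its underside, 8 mm above the table; x to the blades. Base 4 mm; two 14 mm thick cross rails at x = -40 and +40 mm, each with a 40 mm wide notch, floor 16 mm, cheeks 28 mm above the origin. Fingers fit beside the handle between the rails.
- rest_c: Fixed dark wooden rest, 104 x 58 mm, one of four alike in a row on the start rack, shuffled at each start; the knife starts on this one. Origin: centre of its underside, 8 mm above the table; x to the blades. Base 4 mm; two 14 mm thick cross rails at x = -40 and +40 mm, each with a 40 mm wide notch, floor 16 mm, cheeks 28 mm above the origin. Fingers fit beside the handle between the rails.
- rest_d: Fixed dark wooden rest, 104 x 58 mm, one of four alike in a row on the start rack, shuffled at each start; the palm tool starts on this one. Origin: centre of its underside, 8 mm above the table; x to the blades. Base 4 mm; two 14 mm thick cross rails at x = -40 and +40 mm, each with a 40 mm wide notch, floor 16 mm, cheeks 28 mm above the origin. Fingers fit beside the handle between the rails.
- start_rack: Fixed dark board 130 x 250 x 8 mm that carries the four rests, at y = +93, +31, -31 and -93 mm. Origin: centre of its underside, on the table; x roughly away from the robot, y along the row to the left as seen from the robot, turned up to 0.2 rad. It stands on the left or the right half of the bench. Neighbouring handles are about 38 mm apart.
- end_rack: Fixed empty dark wooden rack, 130 x 250 mm, on the other half of the bench. Origin and axes as for the start rack, turned up to 0.2 rad. Base 12 mm thick; two 14 mm thick cross rails at x = -40 and +40 mm, each with four 40 mm wide notches at y = +93, +31, -31, -93 mm: floors 24 mm, cheeks 36 mm above the table. A handle bridges both rails, its origin then at x = 0, 24 mm above the table.
Not all that is in view belongs to the job. Leave any black look-alike of the chisel alone.

How it is judged:
By the outcome, as a careful person would: the job done as asked, in the order asked, and still so for the second after the job is handed in, with the robot touching nothing.
It also fails if it takes over 102 s, if anything falls off the work surface, if the arm or the gripper's body presses on something with over 40 N, if the wrist force passes 120 N, or if a joint passes its speed limit or range.

## Robot

A 6-joint arm with a two-finger parallel gripper is mounted at the origin on the work surface. World frame = base frame: x ahead of the robot, y to its left, z up, the work surface at z = 0. Lengths are in m, angles in rad, forces in N, time in s.
With the tool pointing down it reaches from about 0.35 to 0.975 m from the base axis. Payload 7.1 kg.
Tool frame: the origin (TCP) lies at the very end of the fingers, on their centre line; the grasp point (between the pads) lies 19 mm behind it; z points along the fingers, y is the line along which they close (so a half turn about z gives the same grasp; the last joint's range is limited). The gripper opens to 88 mm and grips with 3 to 60 N. Pads are 20 mm wide; open, the fingers measure 115 mm over their backs; the gripper's body (75 mm by 178 mm) begins 61 mm behind the grasp point.
Start: joints at [1.28, 0.423, 1.63, -0, 1.089, -0.019], TCP at [0.168, 0.602, 0.223] pointing down, gripper open.
Joint ranges: [-3, 3], [-0.9, 2.11], [0.09, 2.58], [-1.31, 4.45], [0.11, 2.69], [-2.54, 2.54]. Speed limits (rad/s): [2.39, 2.39, 3.01, 3.14, 3.14, 3.14].

## Interface

Orientations are given as a unit quaternion [w, x, y, z].
In Python, from cell import observe, snapshot, job_done, spot_in gives the robot as it stands.
- The arm moves only by the tool play_rows, never from a script. Its argument "plan" is one flat list of numbers, 6 for each row, row after row: the shift along the tool's x, y, z in cm, then the turn, a rotation vector about the tool's x, y, z in rad. In form: [x, y, z, ax, ay, az, x, y, z, ax, ay, az, ...]. A call has 1 to 20 rows; each row shifts and turns the commanded pose from where the row before left it, along the tool's axes as they then stand; what a row does not reach is not made up. A row lasts 1/12 s, in which the tool goes at most 41.7 mm and 7.16 degrees, less where a joint would pass 70% of its speed; a pose out of reach is approached as far as the arm can. A call with a gripper value outside its range is refused whole. "grip" is the finger opening in cm, from 0 to 8.78, set as the call begins (left out, the last holds). The fingers move at their own pace and stop on an object; "newtons" is the grip in N (left out, the last holds). Time passes only in rows, so rows that do not move let the fingers close. It gives the time, the measured TCP pose, the force, the opening and the grip force at its end, in the units of the state.
- observe(): the state, without advancing time (a new reading comes with each control period).
- snapshot(name): name is "scene" or "top" or "wrist"; returns a dict with "img" (420x560x3 uint8, blue, green, red), "depth" (420x560 float32, m along the optical axis (not along the pixel's ray), 0 where there is no reading), "camera_matrix" (3x3 intrinsics, pixels), "extrinsics" (4x4, takes a point from world to camera coordinates); the wrist camera has in their place "tool_from_camera" (4x4, takes a point from camera to tool coordinates, whose origin is the TCP and whose axes are the flange's). Camera axes: x right, y down, z forward; pixel columns grow to the right and rows downward; lengths in m; the calibration is good to about 2 mm. A picture is of the moment at which its call begins: read the wrist's pose just before it.
- job_done(): hands the job in; it is judged then, once.
Trained networks look in a picture, given as the dict that the camera call returned (one of the last four; its "shot" number tells which), for a name from the list of things; names that differ only in an ending like _2 or _b are one class to them, and where a whole thing is asked for, a point or a joint stands for the part that bears it (a point fixed in the world has none). Each returns a list of dicts, best first, with "score" (0 to 1); they miss things now and then, are a little off and sometimes report something else, mostly with a low value. They report only what shows in the picture. A call takes as long as a camera call. They do not tell look-alikes from the thing itself.
- spot_in(label, picture): "xy" ([column, row] in pixels, amid what is visible of it).
The state is a dict: "time_s": time; "qpos": joint angles; "qd": joint speeds; "joint_torque": joint torques, N m; "eef_pos": TCP position; "tcp_rot": TCP orientation; "ft_force": force on the tool from outside, world axes, zero at the start; "ft_torque": the same for the moment, N m; "gripper_width": finger opening in m; "finger_force": force on a finger pad.
Only numpy, scipy, OpenCV 4.12 (cv2) and the standard library are available. Lean on these libraries where they do the work, as an engineer would, in place of code of your own. Each camera call takes 0.05 s, during which the arm holds its last target. There are 200 camera calls.

## Working session

There is one attempt and no reset: what is moved stays moved. The work goes in short steps, Python scripts to look and compute and a tool call to move; the robot and the scene stay as the last step left them, time stands still between calls to the robot, and variables do not carry over. Pictures are saved under pics/ and viewed, at most 14 in all, crops included, and the job is handed in when it is done.

Besides the shell and the picture viewer there is one more tool, called after ">>>" as name(argument=value, ...) on one line, values as JSON. play_rows: Moves the arm, as the interface text tells. Its arguments: {"type":"object","properties":{"plan":{"type":"array","items":{"type":"number"}},"grip":{"type":"number"},"newtons":{"type":"number"}},"required":["plan"]}

```bash
ls; mkdir -p pics
cat > h.py <<'E'
import numpy as np, cv2
from cell import observe, snapshot, job_done, spot_in
from scipy.spatial.transform import Rotation as R
def world(s,pts=None,st=None):
    d=s["depth"];K=s["camera_matrix"]
    v,u=np.mgrid[:d.shape[0],:d.shape[1]]
    P=np.stack([(u-K[0,2])*d/K[0,0],(v-K[1,2])*d/K[1,1],d],-1)
    if "extrinsics" in s: T=np.linalg.inv(s["extrinsics"])
    else:
        W=np.eye(4);q=st["tcp_rot"];W[:3,:3]=R.from_quat([q[1],q[2],q[3],q[0]]).as_matrix();W[:3,3]=st["eef_pos"]
        T=W@s["tool_from_camera"]
    return P@T[:3,:3].T+T[:3,3]
E
python3 - <<'E'
from h import *
np.set_printoptions(precision=4,suppress=True)
st=observe();print(st)
for n in ("top","scene"):
    s=snapshot(n);cv2.imwrite(f"pics/{n}0.png",s["img"]);np.savez(f"{n}0.npz",**{k:v for k,v in s.items()})
    P=world(s)
    for l in ("chisel","gouge","knife","palm_tool","rest_a","start_rack","end_rack"):
        print(n,l,[(r["score"],r["xy"],P[int(r["xy"][1]),int(r["xy"][0])]) for r in spot_in(l,s)])
E
```

```text
pics
{'time_s': 0.0, 'qpos': array([ 1.28  ,  0.4238,  1.6307, -0.    ,  1.0886, -0.019 ]), 'qd': array([-0.0024, -0.0017, -0.002 ,  0.0006,  0.001 ,  0.0021]), 'joint_torque': array([ -0.0026, -54.4618, -27.3659,   0.0642,   0.0227,  -0.0001]), 'eef_pos': array([0.1676, 0.6015, 0.2219]), 'tcp_rot': array([-0.0001,  0.1355,  0.9908, -0.0007]), 'ft_force': array([-0.4212, -0.8837,  0.328 ]), 'ft_torque': array([ 0.0289, -0.021 , -0.0159]), 'finger_force': 0.0, 'gripper_width': 0.08807656096278395}
top chisel [(0.83, [443.6, 236.5], array([ 0.4016, -0.4563,  0.0219])), (0.79, [346.9, 186.8], array([ 0.5316, -0.2106,  0.052 ]))]
top gouge [(0.74, [298.1, 188.9], array([ 0.5299, -0.0904,  0.0455]))]
top knife [(0.62, [322.5, 183.0], array([ 0.4007, -0.0729,  1.3559]))]
top palm_tool [(0.97, [368.9, 201.0], array([ 0.4932, -0.2653,  0.0455]))]
top rest_a [(0.92, [291.0, 193.3], array([ 0.5208, -0.0725,  0.0108])), (0.72, [337.5, 194.8], array([ 0.5156, -0.1913,  0.0095])), (0.7, [330.3, 190.2], array([ 0.5263, -0.1734,  0.0109])), (0.68, [366.2, 199.8], array([ 0.4989, -0.2616,  0.0378]))
[... 269 characters left out ...]
,  0.0449]))]
scene gouge [(0.6, [273.8, 240.3], array([ 0.5426, -0.1542,  0.0454]))]
scene knife [(0.73, [271.8, 238.5], array([ 0.5356, -0.1538,  0.0475]))]
scene palm_tool [(0.92, [231.3, 264.3], array([ 0.5136, -0.2766,  0.0483])), (0.31, [226.7, 274.0], array([ 0.5032, -0.2882,  0.0097]))]
scene rest_a [(0.91, [224.5, 270.2], array([ 0.491 , -0.2827,  0.0096])), (0.75, [264.0, 244.3], array([ 0.5149, -0.1584,  0.0109])), (0.64, [246.1, 255.8], array([ 0.5158, -0.2268,  0.0348])), (0.62, [278.1, 231.8], array([ 0.5133, -0.0994,  0.0078]))]
scene start_rack [(0.93, [263.4, 271.0], array([ 0.5674, -0.223 ,  0.0089]))]
scene end_rack [(0.92, [340.3, 168.3], array([0.5019, 0.2102, 0.0113]))]
```

Run:
```python
import cv2
a=cv2.imread("pics/top0.png");cv2.imwrite("pics/top0c.png",cv2.resize(a[120:290,100:500],None,fx=2,fy=2))
b=cv2.imread("pics/scene0.png")
```

```text
(no output)
```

View pics/top0c.png

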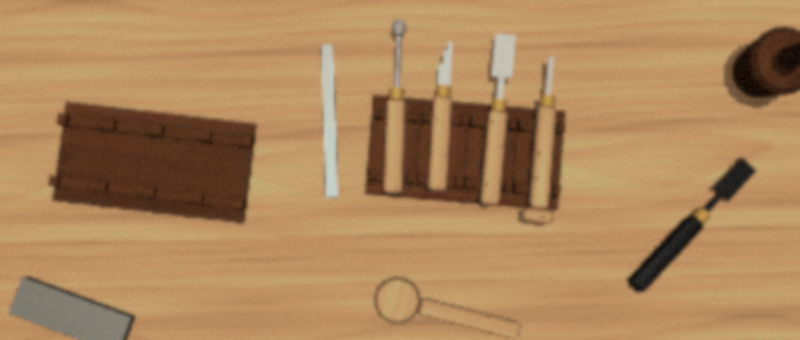

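View pics/scene0.png

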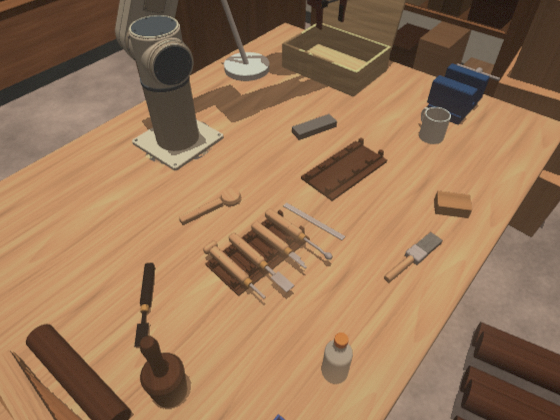

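The top crop shows, left to right, gouge (395,140), knife (440,140), chisel (495,155) and palm tool (542,155) on the start rack. The end rack is at (155,160). The look-alikes are the black chisel (690,225), a loose chisel on the far right of the scene view (415,255), the steel strip (330,120) and the wooden spoon (450,305). I'll leave all of those alone and take the pale-handled chisel on the rack.

```bash
cat >> h.py <<'E'
def mask_rects(P,m,amin=60):
    n,lab,stt,c=cv2.connectedComponentsWithStats(m.astype(np.uint8))
    out=[]
    for i in range(1,n):
        if stt[i,4]<amin: continue
        q=P[lab==i]; r=cv2.minAreaRect((q[:,:2]*1000).astype(np.float32))
        out.append((r,len(q),np.median(q[:,2])))
    return out
def yaw(st):  # heading of -tool x in world (=rack x dir)
    q=st["tcp_rot"];M=R.from_quat([q[1],q[2],q[3],q[0]]).as_matrix();return np.arctan2(-M[1,0],-M[0,0]),M
def delta(st,x,y,z,yw):
    y0,M=yaw(st);print("tool cm",np.round(100*M.T@(np.array([x,y,z])-st["eef_pos"]),2),"az",round(-(yw-y0),4), "tilt",np.round(M[:,2],4))
E
python3 - <<'E'
from h import *
np.set_printoptions(precision=4,suppress=True)
s=dict(np.load("top0.npz"));P=world(s);print(s["camera_matrix"])
b=s["img"].astype(int)
z=P[...,2]
pale=(z>.040)&(z<.056)&(P[...,1]<0)&(P[...,1]>-.32)&(P[...,0]>.4)&(P[...,0]<.68)
for r in mask_rects(P,pale,40):print(r)
print("racks")
dark=(b.sum(2)<270)&(z<.045)&(P[...,0]>.35)&(P[...,0]<.65)&(P[...,1]<.45)&(P[...,1]>-.33)
for r in mask_rects(P,dark,800):print(r)
st=observe();print(yaw(st))
w=snapshot("wrist");print(w["camera_matrix"],w["tool_from_camera"])
E
```

```text
[[522.339    0.     285.411 ]
 [  0.     522.339  208.6255]
 [  0.       0.       1.    ]]
(((531.4577026367188, -145.8373565673828), (23.978639602661133, 137.73951721191406), 85.03814697265625), 484, np.float64(0.04719812912475363))
(((527.9446411132812, -87.81768798828125), (23.871667861938477, 137.24404907226562), 86.5948486328125), 478, np.float64(0.04727596767202269))
(((501.5906066894531, -269.3870544433594), (35.13758850097656, 167.2725372314453), 85.57660675048828), 614, np.float64(0.04712812924294585))
(((513.0887451171875, -213.46653747558594), (24.350982666015625, 142.53590393066406), 83.09626770019531), 487, np.float64(0.047261582590262474))
racks
(((515.4313354492188, -133.30636596679688), (158.70042419433594, 129.93846130371094), 84.10062408447266), 2051, np.float64(0.012291408304692109))
(((506.9083251953125, 224.10079956054688), (251.45947265625, 129.1471710205078), 82.00879669189453), 4770, np.float64(0.013622338072643903))
(np.float64(-0.27175096676470817), array([[-0.9633,  0.2684, -0.    ],
       [ 0.2684,  0.9633,  0.    ],
       [ 0.    ,  0.    , -1.    ]]))
[[304.7501   0.     284.6612]
 [  0.     304.7501 210.756 ]
 [  0.       0.       1.    ]] [[ 0.0012 -0.9581 -0.2863  0.0788]
 [ 1.      0.001   0.0008  0.0007]
 [-0.0005 -0.2863  0.9581 -0.1615]
 [ 0.      0.      0.      1.    ]]
```

>>> play_rows(plan=[-2.94,-1.98,0.16,0,0,0,-2.94,-1.98,0.16,0,0,0,-2.94,-1.98,0.16,0,0,0,-2.94,-1.98,0.16,0,0,0,-2.94,-1.98,0.16,0,0,0,-2.94,-1.98,0.16,0,0,0,-2.94,-1.98,0.16,0,0,0,-2.94,-1.98,0.16,0,0,0,-2.94,-1.98,0.16,0,0,0,-2.94,-1.98,0.16,0,0,0,-2.94,-1.98,0.16,0,0,0,-2.94,-1.98,0.16,0,0,0,-2.94,-1.98,0.16,0,0,0,-2.94,-1.98,0.16,0,0,0,0,0,0,0,0,-0.066,0,0,0,0,0,-0.066,0,0,0,0,0,0,0,0,0,0,0,0], grip=8.0)

```text
time_s: 2.35
eef_pos: [0.4899, 0.2244, 0.2003]
tcp_rot: [0.0, 0.071, 0.997, 0.0]
ft_force: [-0.1, -0.4, 0.4]
gripper_width: 0.0798
finger_force: 0.0
```

Run:
```python
from h import *
np.set_printoptions(precision=4,suppress=True)
st=observe();w=snapshot("wrist");P=world(w,st=st)
print(st["time_s"],st["eef_pos"],yaw(st)[0],st["qpos"])
cv2.imwrite("pics/w1.png",w["img"]);np.savez("w1.npz",P=P,img=w["img"])
z=P[...,2];m=(z>.031)&(z<.041)&(abs(P[...,0]-.51)<.1)&(abs(P[...,1]-.224)<.16)
for r in mask_rects(P,m,20):print(r)
b=w["img"].astype(int).sum(2);m=(b<270)&(z<.045)&(abs(P[...,0]-.51)<.11)&(abs(P[...,1]-.224)<.17)
print([ (r[0],r[1]) for r in mask_rects(P,m,2000)])
delta(st,.50,-.178,.20,-.105)
```

```text
2.35 [0.4899 0.2244 0.2003] -0.1420820813052007 [ 0.4074  0.3262  1.8392  0.      0.9761 -1.0213]
(((452.61614990234375, 112.65330505371094), (11.551523208618164, 13.605134963989258), 82.076416015625), 148, np.float64(0.035137698884500995))
(((460.38739013671875, 168.6578369140625), (21.954030990600586, 13.307540893554688), 81.69046020507812), 257, np.float64(0.03519811552695956))
(((469.0490417480469, 230.3732452392578), (20.702516555786133, 13.880678176879883), 81.85419464111328), 257, np.float64(0.035109164899673806))
(((477.70123291015625, 291.1340637207031), (21.710899353027344, 14.138652801513672), 82.34854888916016), 269, np.float64(0.035115404578249576))
(((484.9567565917969, 347.5713806152344), (12.09085464477539, 13.075204849243164), 82.64324188232422), 146, np.float64(0.03509908740068518))
(((531.8209838867188, 101.67516326904297), (11.657381057739258, 14.333930015563965), 79.9271011352539), 127, np.float64(0.035076254880714086))
(((538.8937377929688, 157.9228973388672), (21.144447326660156, 12.993658065795898), 81.17350769042969), 220, np.float64(0.03524561728278794))
(((547.510986328125, 218.70509338378906), (20.99467658996582, 13.087077140808105), 82.48875427246094), 219, np.float64(0.0351328723577648))
(((556.3063354492188, 280.4189147949219), (22.083385467529297, 13.170145988464355), 81.36358642578125), 224, np.float64(0.03518225674568906))
(((564.2452392578125, 336.5654602050781), (11.762296676635742, 13.102874755859375), 81.14473724365234), 132, np.float64(0.035124119986106817))
[(((503.27020263671875, 225.06358337402344), (244.69418334960938, 118.98403930664062), 82.31636810302734), 12816)]
tool cm [ -6.7  -39.69   0.03] az -0.0371 tilt [ 0.  0. -1.]
```

View pics/w1.png

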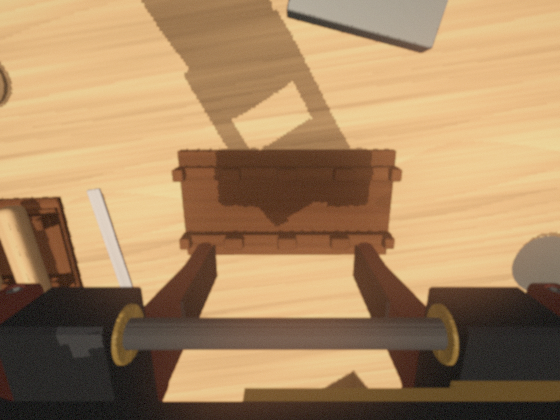

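The end rack's ten cheeks appear at rows 170 and 240, columns 180–395. The fit puts the centre at (508.4, 224.6) mm with yaw -0.137. Next I'll look at the start rack from the wrist.

>>> play_rows(plan=[-0.61,-3.61,0,0,0,0,-0.61,-3.61,0,0,0,0,-0.61,-3.61,0,0,0,0,-0.61,-3.61,0,0,0,0,-0.61,-3.61,0,0,0,0,-0.61,-3.61,0,0,0,0,-0.61,-3.61,0,0,0,0,-0.61,-3.61,0,0,0,0,-0.61,-3.61,0,0,0,0,-0.61,-3.61,0,0,0,0,-0.61,-3.61,0,0,0,0,0,0,0,0,0,-0.037,0,0,0,0,0,0,0,0,0,0,0,0])

```text
time_s: 3.57
eef_pos: [0.5008, -0.1777, 0.2002]
tcp_rot: [-0.0, 0.052, 0.999, 0.0]
ft_force: [0.6, 0.4, 0.4]
gripper_width: 0.08
finger_force: 0.0
```

Run:
```python
from h import *
np.set_printoptions(precision=4,suppress=True)
st=observe();w=snapshot("wrist");P=world(w,st=st)
print(st["time_s"],st["eef_pos"],yaw(st)[0],st["qpos"])
cv2.imwrite("pics/w2.png",w["img"]);np.savez("w2.npz",P=P,img=w["img"])
z=P[...,2];near=(abs(P[...,0]-.52)<.14)&(abs(P[...,1]+.178)<.15)
b=w["img"].astype(int)
m=(z>.041)&(z<.052)&near
for r in mask_rects(P,m,80):print(r)
m=(z>.031)&(z<.0385)&near&(b.sum(2)<270)
print("cheeks")
for r in mask_rects(P,m,30):print(r)
print(st["ft_force"])
```

```text
3.5667 [ 0.5008 -0.1777  0.2002] -0.10484738560226589 [-0.3634  0.3159  1.8549  0.0003  0.9711 -1.8295]
(((489.4939880371094, -268.2423400878906), (37.59965515136719, 140.64822387695312), 86.46683502197266), 2794, np.float64(0.046682135497511046))
(((509.3027648925781, -212.8727569580078), (23.403762817382812, 134.0803680419922), 82.84703826904297), 2471, np.float64(0.04681169375954075))
(((516.323974609375, -86.68111419677734), (24.16244888305664, 113.4495849609375), 86.4694595336914), 2115, np.float64(0.04690100572548689))
(((528.6655883789062, -144.81207275390625), (24.07155990600586, 133.82737731933594), 84.86290740966797), 2403, np.float64(0.04682865466514974))
cheeks
(((495.0934143066406, -96.80095672607422), (7.795705795288086, 73.21858978271484), 79.9342269897461), 107, np.float64(0.03479950560163603))
(((459.67315673828125, -288.7660217285156), (5.9450507164001465, 12.1104736328125), 82.76729583740234), 69, np.float64(0.035064323865411806))
(((465.04779052734375, -242.05026245117188), (9.196877479553223, 13.226888656616211), 83.08026123046875), 110, np.float64(0.034830800629
[... 1315 characters left out ...]
663787841797), (6.938965320587158, 13.568918228149414), 84.23207092285156), 56, np.float64(0.034839080195954525))
(((551.011474609375, -189.05128479003906), (8.109217643737793, 12.846709251403809), 83.88795471191406), 59, np.float64(0.034992641029830907))
(((557.576171875, -127.18893432617188), (8.218408584594727, 13.148140907287598), 86.54315185546875), 66, np.float64(0.034740981586141306))
(((558.8931274414062, -114.50228881835938), (8.318574905395508, 13.410676956176758), 84.87767791748047), 62, np.float64(0.03473154225582106))
(((562.5618286132812, -69.28958892822266), (4.892334938049316, 12.889239311218262), 63.07203674316406), 33, np.float64(0.03341814039584268))
[0.6105 0.3549 0.411 ]
```

View pics/w2.png

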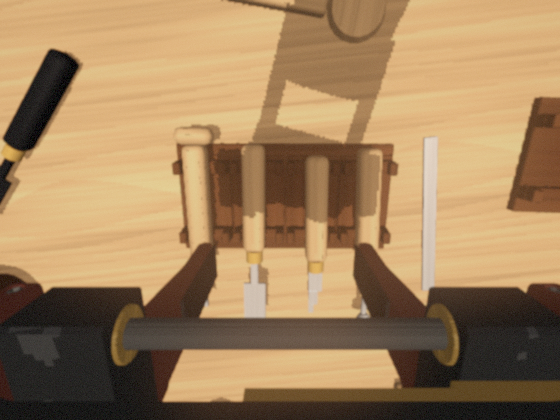

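The view shows palm tool (195,190), chisel (253,200), knife (317,205) and gouge (370,195), with the black chisel (45,110) and the strip (430,215) off the rack. The handle poses agree with the top view. Next I'll refine the palm tool and plan the legs.

```bash
cat >> h.py <<'E'
def legs(p,yw,L):
    """p start pos m, yaw; L list of (x,y,z mm,yaw,n rows); turn first, then shift"""
    p=np.array(p)*1000
    for x,y,z,w,n in L:
        c,s=np.cos(w),np.sin(w)
        d=np.array([x,y,z])-p
        t=np.array([-(c*d[0]+s*d[1]), -s*d[0]+c*d[1], -d[2]])/10
        print("turn az",round(-(w-yw),4),"| total",np.round(t,2),"| per row",np.round(t/n,3),"x",n)
        p=np.array([x,y,z]);yw=w
E
python3 - <<'E'
from h import *
D=np.load("w2.npz");P=D["P"];z=P[...,2]
m=(z>.041)&(z<.052)&(P[...,1]<-.24)&(P[...,1]>-.30)&(P[...,0]>.40)&(P[...,0]<.6)
h=m&(P[...,0]>.45)
for r in mask_rects(P,h,300):print(r)
pm=P[m];print("butt",np.percentile(pm[:,0],[0,.5,1]))
q=pm[pm[:,0]<.435]
for a in np.arange(.416,.446,.002):
  k=pm[abs(pm[:,0]-a)<.001]
  if len(k):print(round(a,3),np.ptp(k[:,1]).round(4),len(k))
st=observe()
# other handles by colour break: ferrule
legs(st["eef_pos"],yaw(st)[0],[(529.6,-87.5,100,-.0616,5),(529.6,-87.5,20,-.0616,4),(529.6,-87.5,110,-.0616,4),(505.5,131,110,-.137,6),(505.5,131,20,-.137,4)])
E
```

```text
(((504.5163879394531, -273.39892578125), (24.303897857666016, 111.3986587524414), 83.45063018798828), 1934, np.float64(0.04695170230146972))
butt [0.41859278 0.41966386 0.42042104]
0.418 0.0027 4
0.42 0.0256 39
0.422 0.0316 62
0.424 0.0362 74
0.426 0.0363 78
0.428 0.0359 74
0.43 0.0356 74
0.432 0.0356 71
0.434 0.0319 63
0.436 0.0249 34
0.438 0.0241 36
0.44 0.02 45
0.442 0.0217 45
0.444 0.0216 47
0.446 0.0223 46
turn az -0.0421 | total [-2.32  9.13 10.02] | per row [-0.465  1.825  2.003] x 5
turn az -0.0 | total [-0.  0.  8.] | per row [-0.  0.  2.] x 4
turn az -0.0 | total [-0.  0. -9.] | per row [-0.    0.   -2.25] x 4
turn az 0.0754 | total [ 5.37 21.32 -0.  ] | per row [ 0.895  3.553 -0.   ] x 6
turn az -0.0 | total [-0.  0.  9.] | per row [-0.    0.    2.25] x 4
```

>>> play_rows(plan=[0,0,0,0,0,-0.042,-0.46,1.83,2.0,0,0,0,-0.46,1.83,2.0,0,0,0,-0.46,1.83,2.0,0,0,0,-0.46,1.83,2.0,0,0,0,-0.47,1.82,2.0,0,0,0,0,0,0,0,0,0,0,0,0,0,0,0], grip=4.4)

```text
time_s: 4.28
eef_pos: [0.5288, -0.0863, 0.0996]
tcp_rot: [-0.001, 0.029, 1.0, 0.0]
ft_force: [0.0, -0.3, 0.3]
gripper_width: 0.0439
finger_force: 0.0
```

Run:
```python
from h import *
st=observe();w=snapshot("wrist");P=world(w,st=st)
print(st["time_s"],st["eef_pos"],yaw(st)[0],st["gripper_width"])
z=P[...,2];near=(abs(P[...,0]-.50)<.10)&(P[...,1]>-.31)&(P[...,1]<-.05)
for r in mask_rects(P,(z>.041)&(z<.052)&near,80):print(r)
cv2.imwrite("pics/w3.png",w["img"])
```

```text
4.2833 [ 0.52883766 -0.08628457  0.09958944] -0.05769651947111222 0.04394142239854988
(((499.75518798828125, -271.58135986328125), (29.81713104248047, 161.43008422851562), 80.15656280517578), 7075, np.float64(0.046513943191871604))
(((508.29144287109375, -211.57534790039062), (23.61070442199707, 131.4720001220703), 82.86927795410156), 5358, np.float64(0.04675565456667388))
(((526.9889526367188, -87.10601806640625), (23.996368408203125, 133.6481170654297), 86.49851989746094), 5080, np.float64(0.04685306596984613))
(((518.171875, -143.83737182617188), (24.257461547851562, 112.83515167236328), 84.91323852539062), 4263, np.float64(0.04692727342125827))
```

View pics/w3.png

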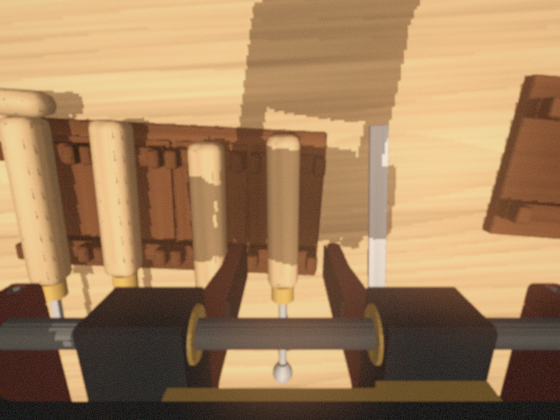

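The close view shows the gouge at (283,210), with its round bowl at (283,372), centred between the fingers. This is the right tool, so I'll descend and grip it.

>>> play_rows(plan=[-0.1,-0.11,2.0,0,0,0,0,0,2.5,0,0,0,0,0,2.0,0,0,0,0,0,1.0,0,0,0,0,0,0.46,0,0,0,0,0,0,0,0,0,0,0,0,0,0,0])

```text
time_s: 4.92
eef_pos: [0.5312, -0.0898, 0.0217]
tcp_rot: [0.001, 0.031, 1.0, -0.0]
ft_force: [0.3, -0.6, 0.0]
gripper_width: 0.0437
finger_force: 0.0
```

>>> play_rows(plan=[0,0,0,0,0,0,0,0,0,0,0,0,0,0,0,0,0,0,0,0,0,0,0,0,0,0,0,0,0,0,0,0,0,0,0,0,0,0,0,0,0,0], grip=1.5, newtons=30)

```text
time_s: 5.5
eef_pos: [0.531, -0.0894, 0.0214]
tcp_rot: [0.001, 0.03, 1.0, -0.0]
ft_force: [-0.2, 0.8, 6.9]
gripper_width: 0.0241
finger_force: 30.0
```

Run:
```python
from h import *
st=observe();print(st["time_s"],st["eef_pos"],yaw(st)[0],st["gripper_width"],st["finger_force"],st["ft_force"])
```

```text
5.5 [ 0.53099025 -0.08942428  0.02141032] -0.0607922135547907 0.024135048086610038 30.001158714294434 [-0.23578681  0.80618091  6.86674843]
```

>>> play_rows(plan=[0,0,-0.5,0,0,0,0,0,-1.5,0,0,0,0,0,-2.5,0,0,0,0,0,-2.5,0,0,0,0,0,-1.5,0,0,0,0,0,-0.5,0,0,0,0,0,0,0,0,0.076,0,0,0,0,0,0])

```text
time_s: 6.17
eef_pos: [0.5303, -0.0893, 0.1108]
tcp_rot: [0.0, 0.07, 0.998, -0.0]
ft_force: [-0.5, 0.6, -0.8]
gripper_width: 0.0241
finger_force: 30.0
```

Run:
```python
from h import *
st=observe();print(st["time_s"],st["eef_pos"],yaw(st)[0],st["gripper_width"],st["finger_force"],st["ft_force"],st["ft_torque"])
legs(st["eef_pos"],yaw(st)[0],[(506.5,130.9,110,-.137,8)])
```

```text
6.1667 [ 0.53030877 -0.08933299  0.11077838] -0.13940646743889212 0.02412107603608481 30.000421106815338 [-0.53378884  0.64818359 -0.81536568] [ 0.01898958 -0.00222983 -0.040911  ]
turn az -0.0024 | total [ 5.37 21.49  0.08] | per row [0.671 2.686 0.01 ] x 8
```

>>> play_rows(plan=[0.34,1.34,0,0,0,0,0.67,2.69,0,0,0,0,0.67,2.69,0,0,0,0,0.67,2.69,0,0,0,0,0.67,2.69,0,0,0,0,0.67,2.69,0,0,0,0,0.67,2.69,0,0,0,0,0.67,2.69,0,0,0,0,0.34,1.34,0,0,0,0,0,0,0,0,0,0,0,0,0,0,0,0,0,0,0,0,0,0])

```text
time_s: 7.17
eef_pos: [0.506, 0.1308, 0.1101]
tcp_rot: [-0.001, 0.068, 0.998, -0.0]
ft_force: [0.5, 0.0, -0.6]
gripper_width: 0.0238
finger_force: 30.0
```

Run:
```python
from h import *
st=observe();w=snapshot("wrist");P=world(w,st=st)
print(st["time_s"],st["eef_pos"],yaw(st)[0],st["gripper_width"])
z=P[...,2];near=(abs(P[...,0]-.50)<.14)&(abs(P[...,1]-.13)<.05)
for r in mask_rects(P,(z>.12)&(z<.16)&near,800):print(r)
near=(abs(P[...,0]-.51)<.10)&(abs(P[...,1]-.224)<.16)
for r in mask_rects(P,(z>.031)&(z<.038)&near,60):print(r[0],r[1])
cv2.imwrite("pics/w4.png",w["img"])
```

```text
7.1667 [0.50595585 0.13084901 0.11009377] -0.13555909711320813 0.023788428432499488
(((482.7402038574219, 137.54037475585938), (45.555484771728516, 94.32120513916016), 70.23284912109375), 10718, np.float64(0.13586015673093893))
(((563.1939086914062, 123.21271514892578), (21.429346084594727, 37.944889068603516), 79.74919891357422), 1012, np.float64(0.13300762165275587))
((452.7267150878906, 112.15335083007812), (11.860658645629883, 14.200929641723633), 80.98834228515625) 288
((460.3875427246094, 168.9462432861328), (21.360708236694336, 13.877653121948242), 82.75249481201172) 514
((468.8684387207031, 229.74696350097656), (22.370590209960938, 13.311553001403809), 82.35443878173828) 522
((477.54913330078125, 290.8753967285156), (22.68682861328125, 14.14123249053955), 81.72224426269531) 554
((484.9590148925781, 345.0250244140625), (8.290966033935547, 14.096040725708008), 85.9628677368164) 232
((540.41455078125, 164.4727325439453), (14.676979064941406, 9.013317108154297), 1.5013269186019897) 146
((547.9076538085938, 218.7342529296875), (21.748680114746094, 14.066981315612793), 82.56895446777344) 427
((556.3854370117188, 279.89544677734375), (22.464702606201172, 14.095412254333496), 82.18157196044922) 455
((564.10400390625, 336.43328857421875), (12.927716255187988, 13.789175033569336), 80.35931396484375) 270
```

View pics/w4.png

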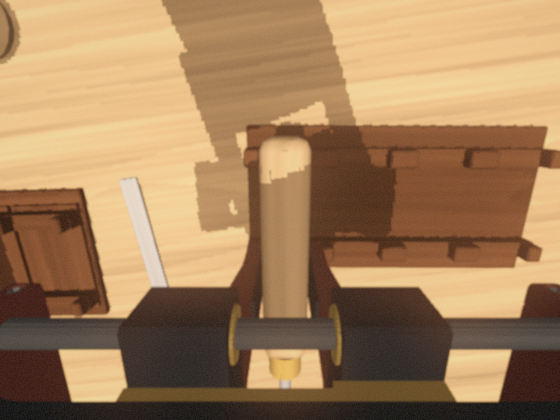

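The gouge is held straight at (285,240) above the rightmost place. The cheeks match the earlier fit, so I'll lower it.

>>> play_rows(plan=[-0.05,0,1.5,0,0,0,0,0,2.5,0,0,0,0,0,2.0,0,0,0,0,0,1.3,0,0,0,0,0,0.8,0,0,0,0,0,0.5,0,0,0,0,0,0.2,0,0,0,0,0,0,0,0,0,0,0,0,0,0,0])

```text
time_s: 7.97
eef_pos: [0.5076, 0.1309, 0.0233]
tcp_rot: [0.0, 0.068, 0.998, 0.0]
ft_force: [-0.5, 0.3, -1.5]
gripper_width: 0.0238
finger_force: 30.0
```

>>> play_rows(plan=[0.05,0,0.1,0,0,0,0,0,0.07,0,0,0,0,0,0,0,0,0,0,0,0,0,0,0])

```text
time_s: 8.3
eef_pos: [0.5069, 0.1311, 0.0214]
tcp_rot: [0.0, 0.068, 0.998, 0.0]
ft_force: [-0.7, 0.3, 1.5]
gripper_width: 0.024
finger_force: 30.0
```

>>> play_rows(plan=[0,0,0,0,0,0,0,0,0,0,0,0,0,0,0,0,0,0,0,0,0,0,0,0,0,0,-1.0,0,0,0,0,0,-2.5,0,0,0,0,0,-2.5,0,0,0,0,0,-2.5,0,0,0,0,0,-0.3,0,0,0,0,0,0,0,0,0,0,0,0,0,0,0], grip=4.4)

```text
time_s: 9.22
eef_pos: [0.5064, 0.131, 0.109]
tcp_rot: [0.0, 0.068, 0.998, 0.0]
ft_force: [-0.4, 0.3, -0.2]
gripper_width: 0.0442
finger_force: 0.0
```

Run:
```python
from h import *
st=observe();w=snapshot("wrist");P=world(w,st=st)
print(st["time_s"],st["eef_pos"],yaw(st)[0],st["gripper_width"])
z=P[...,2];near=(abs(P[...,0]-.50)<.11)&(abs(P[...,1]-.224)<.16)
for r in mask_rects(P,(z>.041)&(z<.052)&near,300):print(r)
cv2.imwrite("pics/w5.png",w["img"])
legs(st["eef_pos"],yaw(st)[0],[(531.5,-144.9,110,-.0890,10)])
```

```text
9.2167 [0.50638223 0.13096941 0.10898554] -0.13679155888044378 0.04415883718826729
(((502.6091003417969, 132.45777893066406), (23.98847007751465, 133.84181213378906), 82.22395324707031), 4738, np.float64(0.04680509558948541))
turn az -0.0478 | total [ -4.95 -27.25  -0.1 ] | per row [-0.495 -2.725 -0.01 ] x 10
```

The gouge sits within 1 mm of its place. Next is the knife.

>>> play_rows(plan=[0,0,0,0,0,-0.048,-0.25,-1.36,0,0,0,0,-0.5,-2.73,0,0,0,0,-0.5,-2.73,0,0,0,0,-0.5,-2.73,0,0,0,0,-0.5,-2.73,0,0,0,0,-0.5,-2.73,0,0,0,0,-0.5,-2.73,0,0,0,0,-0.5,-2.73,0,0,0,0,-0.5,-2.73,0,0,0,0,-0.5,-2.73,0,0,0,0,-0.25,-1.36,0,0,0,0,0,0,0,0,0,0,0,0,0,0,0,0,0,0,0,0,0,0])

```text
time_s: 10.52
eef_pos: [0.5315, -0.1442, 0.1082]
tcp_rot: [-0.001, 0.044, 0.999, 0.0]
ft_force: [-0.6, -0.7, -0.9]
gripper_width: 0.0442
finger_force: 0.0
```

```bash
cat > chk.py <<'E'
import sys
from h import *
# usage: y-centre(mm) halfwidth(mm) : handles near there
yc,hw=float(sys.argv[1])/1000,float(sys.argv[2])/1000
st=observe();w=snapshot("wrist");P=world(w,st=st)
print("t",st["time_s"],"tcp",np.round(st["eef_pos"]*1000,1),"yaw",round(yaw(st)[0],4),"w",st["gripper_width"])
z=P[...,2];near=(abs(P[...,0]-.51)<.12)&(abs(P[...,1]-yc)<hw)
for r,n,h in mask_rects(P,(z>.041)&(z<.052)&near,300):
    c,(a,b),t=r
    if a>b: t-=90;a,b=b,a
    f=np.radians(t-90);d=np.array([np.cos(f),np.sin(f)])
    print("centre",np.round(c,1),"size",round(a,1),round(b,1),"yaw",round(f,4),"origin from butt",np.round(np.array(c)-d*(b/2-60),1),"z",round(h,4),n)
cv2.imwrite("pics/last.png",w["img"])
E
python3 chk.py -170 140
```

```text
t 10.5167 tcp [ 531.5 -144.2  108.2] yaw -0.0886 w 0.04423666189388382
centre [ 496.  -275.6] size 38.1 155.8 yaw -0.1705 origin from butt [ 478.4 -272.6] z 0.0466 6646
centre [ 509.6 -212.3] size 24.5 134.2 yaw -0.1239 origin from butt [ 502.6 -211.4] z 0.0468 5004
centre [ 529.1 -144.8] size 24.0 134.4 yaw -0.0885 origin from butt [ 521.9 -144.2] z 0.0468 4747
```

>>> play_rows(plan=[-0.04,-0.08,2.0,0,0,0,0,0,2.7,0,0,0,0,0,2.2,0,0,0,0,0,1.2,0,0,0,0,0,0.6,0,0,0,0,0,0,0,0,0,0,0,0,0,0,0])

```text
time_s: 11.15
eef_pos: [0.5329, -0.1457, 0.0224]
tcp_rot: [0.0, 0.044, 0.999, -0.0]
ft_force: [0.9, -0.0, 0.5]
gripper_width: 0.0439
finger_force: 0.0
```

>>> play_rows(plan=[0,0,0,0,0,0,0,0,0,0,0,0,0,0,0,0,0,0,0,0,0,0,0,0,0,0,0,0,0,0,0,0,0,0,0,0,0,0,0,0,0,0], grip=1.5, newtons=30)

```text
time_s: 11.73
eef_pos: [0.5331, -0.1462, 0.0228]
tcp_rot: [0.001, 0.044, 0.999, -0.0]
ft_force: [-1.5, 0.2, 6.6]
gripper_width: 0.0241
finger_force: 30.0
```

>>> play_rows(plan=[0,0,-0.5,0,0,0,0,0,-1.5,0,0,0,0,0,-2.5,0,0,0,0,0,-2.5,0,0,0,0,0,-1.5,0,0,0,0,0,-0.5,0,0,0,0,0,0,0,0,0.048,0,0,0,0,0,0])

```text
time_s: 12.4
eef_pos: [0.5324, -0.1461, 0.1121]
tcp_rot: [0.0, 0.069, 0.998, -0.0]
ft_force: [0.3, -0.1, -0.9]
gripper_width: 0.0239
finger_force: 30.0
```

Run:
```python
from h import *
st=observe();print(st["time_s"],st["eef_pos"],yaw(st)[0],st["gripper_width"],st["finger_force"])
legs(st["eef_pos"],yaw(st)[0],[(514.0,192.4,110,-.137,10)])
```

```text
12.4 [ 0.53239395 -0.14606971  0.11210522] -0.13853617503594418 0.02393199479676113 30.000358521938324
turn az -0.0015 | total [ 6.44 33.28  0.21] | per row [0.644 3.328 0.021] x 10
```

>>> play_rows(plan=[0.31,1.66,0,0,0,0,0.63,3.33,0.02,0,0,0,0.63,3.33,0.02,0,0,0,0.63,3.33,0.02,0,0,0,0.63,3.33,0.02,0,0,0,0.63,3.33,0.02,0,0,0,0.63,3.33,0.02,0,0,0,0.63,3.33,0.02,0,0,0,0.63,3.33,0.02,0,0,0,0.63,3.33,0.02,0,0,0,0.32,1.65,0,0,0,0,0,0,0,0,0,0,0,0,0,0,0,0,0,0,0,0,0,0])

```text
time_s: 13.57
eef_pos: [0.5149, 0.1914, 0.1095]
tcp_rot: [-0.001, 0.068, 0.998, -0.0]
ft_force: [-0.9, 0.1, -0.9]
gripper_width: 0.024
finger_force: 30.0
```

>>> play_rows(plan=[0,0,1.5,0,0,0,0,0,2.5,0,0,0,0,0,2.0,0,0,0,0,0,1.3,0,0,0,0,0,0.8,0,0,0,0,0,0.4,0,0,0,0,0,0.1,0,0,0,0,0,0,0,0,0,0,0,0,0,0,0])

```text
time_s: 14.32
eef_pos: [0.5162, 0.1923, 0.025]
tcp_rot: [0.001, 0.068, 0.998, 0.0]
ft_force: [-0.2, 1.2, -0.6]
gripper_width: 0.0238
finger_force: 30.0
```

>>> play_rows(plan=[0.07,0,0.14,0,0,0,0,0,0.1,0,0,0,0,0,0,0,0,0,0,0,0,0,0,0])

```text
time_s: 14.65
eef_pos: [0.5153, 0.1926, 0.0228]
tcp_rot: [0.001, 0.068, 0.998, 0.0]
ft_force: [-1.8, -0.6, 5.2]
gripper_width: 0.0239
finger_force: 30.0
```

>>> play_rows(plan=[0,0,0,0,0,0,0,0,0,0,0,0,0,0,0,0,0,0,0,0,0,0,0,0,0,0,-1.0,0,0,0,0,0,-2.5,0,0,0,0,0,-2.5,0,0,0,0,0,-2.5,0,0,0,0,0,-0.3,0,0,0,0,0,0,0,0,0,0,0,0,0,0,0], grip=4.4)

```text
time_s: 15.57
eef_pos: [0.5146, 0.1922, 0.1097]
tcp_rot: [0.0, 0.068, 0.998, 0.0]
ft_force: [-0.9, 0.2, -0.5]
gripper_width: 0.0439
finger_force: 0.0
```

```bash
python3 chk.py 224 160
python3 - <<'E'
from h import *
st=observe()
legs(st["eef_pos"],yaw(st)[0],[(512.4,-212.8,110,-.124,12)])
E
```

```text
t 15.5667 tcp [514.6 192.2 109.7] yaw -0.1368 w 0.04393857939622343
centre [499.6 133. ] size 24.4 127.9 yaw -0.1364 origin from butt [495.7 133.5] z 0.0469 4356
centre [511.1 193.9] size 23.9 134.3 yaw -0.1355 origin from butt [504.  194.9] z 0.0468 4718
turn az -0.0128 | total [ -4.84 -40.2   -0.1 ] | per row [-0.403 -3.35  -0.008] x 12
```

The knife is within 1 mm too. Next is the chisel.

>>> play_rows(plan=[0,0,0,0,0,-0.013,-0.2,-1.67,0,0,0,0,-0.4,-3.35,0,0,0,0,-0.4,-3.35,0,0,0,0,-0.4,-3.35,0,0,0,0,-0.4,-3.35,0,0,0,0,-0.4,-3.35,0,0,0,0,-0.4,-3.35,0,0,0,0,-0.4,-3.35,0,0,0,0,-0.4,-3.35,0,0,0,0,-0.4,-3.35,0,0,0,0,-0.4,-3.35,0,0,0,0,-0.4,-3.35,0,0,0,0,-0.24,-1.67,0,0,0,0,0,0,0,0,0,0,0,0,0,0,0,0,0,0,0,0,0,0])

```text
time_s: 17.03
eef_pos: [0.5125, -0.2115, 0.1088]
tcp_rot: [-0.001, 0.062, 0.998, 0.0]
ft_force: [-0.1, 0.8, -0.5]
gripper_width: 0.0439
finger_force: 0.0
```

```bash
python3 chk.py -240 75; cp pics/last.png pics/w6.png
```

```text
t 17.0333 tcp [ 512.5 -211.5  108.8] yaw -0.1236 w 0.04386775755209948
centre [ 489.  -269.3] size 37.9 139.5 yaw -0.0856 origin from butt [ 479.3 -268.5] z 0.0468 5505
centre [ 509.6 -212.6] size 24.0 133.9 yaw -0.1224 origin from butt [ 502.7 -211.7] z 0.0468 4728
```

View pics/w6.png

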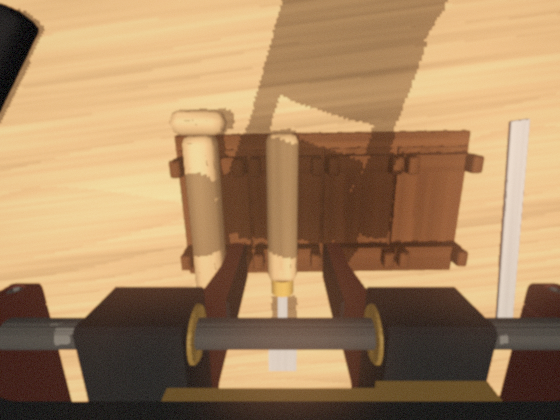

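The pale chisel, with its broad blade at (283,345), is centred between the fingers. The palm tool is clear at (200,190).

>>> play_rows(plan=[0,-0.1,2.0,0,0,0,0,0,2.7,0,0,0,0,0,2.2,0,0,0,0,0,1.2,0,0,0,0,0,0.6,0,0,0,0,0,0,0,0,0,0,0,0,0,0,0])

```text
time_s: 17.67
eef_pos: [0.5135, -0.2131, 0.0232]
tcp_rot: [0.0, 0.061, 0.998, -0.0]
ft_force: [0.1, 0.8, 0.1]
gripper_width: 0.0442
finger_force: 0.0
```

>>> play_rows(plan=[0,0,0,0,0,0,0,0,0,0,0,0,0,0,0,0,0,0,0,0,0,0,0,0,0,0,0,0,0,0,0,0,0,0,0,0,0,0,0,0,0,0], grip=1.5, newtons=30)

```text
time_s: 18.25
eef_pos: [0.5136, -0.2137, 0.0236]
tcp_rot: [0.001, 0.062, 0.998, -0.0]
ft_force: [-0.3, 0.3, 6.1]
gripper_width: 0.0239
finger_force: 30.0
```

>>> play_rows(plan=[0,0,-0.5,0,0,0,0,0,-1.5,0,0,0,0,0,-2.5,0,0,0,0,0,-2.5,0,0,0,0,0,-1.5,0,0,0,0,0,-0.5,0,0,0,0,0,0,0,0,0.014,0,0,0,0,0,0])

```text
time_s: 18.92
eef_pos: [0.5127, -0.2133, 0.1123]
tcp_rot: [-0.0, 0.069, 0.998, 0.0]
ft_force: [-0.5, -0.2, -0.9]
gripper_width: 0.0237
finger_force: 30.0
```

Run:
```python
from h import *
st=observe();print(st["time_s"],st["eef_pos"],yaw(st)[0],st["gripper_width"],st["finger_force"])
legs(st["eef_pos"],yaw(st)[0],[(523.0,253.4,110,-.137,13)])
```

```text
18.9167 [ 0.51265545 -0.2133143   0.11234146] -0.13895843185504184 0.023655488869584088 29.999695122241974
turn az -0.002 | total [ 5.35 46.38  0.23] | per row [0.411 3.567 0.018] x 13
```

>>> play_rows(plan=[0.2,1.78,0,0,0,0,0.41,3.57,0.02,0,0,0,0.41,3.57,0.02,0,0,0,0.41,3.57,0.02,0,0,0,0.41,3.57,0.02,0,0,0,0.41,3.57,0.02,0,0,0,0.41,3.57,0.02,0,0,0,0.41,3.57,0.02,0,0,0,0.41,3.57,0.02,0,0,0,0.41,3.57,0.02,0,0,0,0.41,3.57,0.02,0,0,0,0.41,3.57,0.02,0,0,0,0.41,3.57,0.02,0,0,0,0.18,1.76,0,0,0,0,0,0,0,0,0,0,0,0,0,0,0,0,0,0,0,0,0,0])

```text
time_s: 20.33
eef_pos: [0.5233, 0.2522, 0.1091]
tcp_rot: [-0.001, 0.069, 0.998, -0.001]
ft_force: [-0.7, -0.6, -2.1]
gripper_width: 0.0234
finger_force: 30.0
```

>>> play_rows(plan=[0,0,1.5,0,0,0,0,0,2.5,0,0,0,0,0,2.0,0,0,0,0,0,1.3,0,0,0,0,0,0.8,0,0,0,0,0,0.4,0,0,0,0,0,0.1,0,0,0,0,0,0,0,0,0,0,0,0,0,0,0])

```text
time_s: 21.08
eef_pos: [0.525, 0.2534, 0.0252]
tcp_rot: [0.001, 0.069, 0.998, 0.0]
ft_force: [0.5, 0.4, -0.4]
gripper_width: 0.0239
finger_force: 30.0
```

>>> play_rows(plan=[0.1,0,0.1,0,0,0,0,0,0.07,0,0,0,0,0,0,0,0,0,0,0,0,0,0,0])

```text
time_s: 21.42
eef_pos: [0.5237, 0.2536, 0.0236]
tcp_rot: [0.001, 0.069, 0.998, 0.0]
ft_force: [-2.8, -0.1, 6.8]
gripper_width: 0.0239
finger_force: 30.0
```

>>> play_rows(plan=[0,0,0,0,0,0,0,0,0,0,0,0,0,0,0,0,0,0,0,0,0,0,0,0,0,0,-1.0,0,0,0,0,0,-2.5,0,0,0,0,0,-2.5,0,0,0,0,0,-2.5,0,0,0,0,0,-0.3,0,0,0,0,0,0,0,0,0,0,0,0,0,0,0], grip=4.4)

```text
time_s: 22.33
eef_pos: [0.5231, 0.2533, 0.1107]
tcp_rot: [0.0, 0.069, 0.998, 0.0]
ft_force: [0.5, -0.5, -0.1]
gripper_width: 0.0439
finger_force: 0.0
```

```bash
python3 chk.py 224 160
python3 - <<'E'
from h import *
st=observe()
legs(st["eef_pos"],yaw(st)[0],[(511.2,-274.0,110,-.1143,15)])
E
```

```text
t 22.3333 tcp [523.1 253.3 110.7] yaw -0.1378 w 0.04394598857568577
centre [499.3 133.9] size 23.6 126.9 yaw -0.1358 origin from butt [495.9 134.3] z 0.0468 4707
centre [507.6 194.5] size 24.3 126.8 yaw -0.133 origin from butt [504.2 195. ] z 0.0469 4313
centre [519.6 255. ] size 24.0 134.2 yaw -0.1363 origin from butt [512.6 255.9] z 0.0469 4672
turn az -0.0235 | total [ -4.87 -52.49   0.  ] | per row [-0.325 -3.499  0.   ] x 15
```

The chisel is exact. The palm tool is last.

>>> play_rows(plan=[0,0,0,0,0,-0.023,-0.16,-1.75,0,0,0,0,-0.32,-3.5,0,0,0,0,-0.32,-3.5,0,0,0,0,-0.32,-3.5,0,0,0,0,-0.32,-3.5,0,0,0,0,-0.33,-3.5,0,0,0,0,-0.33,-3.5,0,0,0,0,-0.33,-3.5,0,0,0,0,-0.33,-3.5,0,0,0,0,-0.33,-3.5,0,0,0,0,-0.33,-3.5,0,0,0,0,-0.33,-3.5,0,0,0,0,-0.33,-3.5,0,0,0,0,-0.33,-3.5,0,0,0,0,-0.33,-3.5,0,0,0,0,-0.16,-1.75,0,0,0,0,0,0,0,0,0,0,0,0,0,0,0,0,0,0,0,0,0,0])

```text
time_s: 24.05
eef_pos: [0.5111, -0.2727, 0.1097]
tcp_rot: [-0.001, 0.057, 0.998, 0.001]
ft_force: [0.1, 0.2, -0.1]
gripper_width: 0.0437
finger_force: 0.0
```

Run:
```python
from h import *
st=observe();w=snapshot("wrist");P=world(w,st=st);print(st["eef_pos"],yaw(st)[0])
z=P[...,2];m=(z>.041)&(z<.052)&(abs(P[...,1]+.27)<.04)&(P[...,0]>.39)&(P[...,0]<.61)
print(mask_rects(P,m&(P[...,0]>.442),300));pm=P[m];print("butt",np.percentile(pm[:,0],[0,.3,1]))
f=np.load("w2.npz")
for a in np.arange(.43,.442,.001):
  k=pm[abs(pm[:,0]-a)<.0005]
  print(round(a,3),np.ptp(k[:,1]).round(4),end=" ")
```

```text
[ 0.51111405 -0.27267781  0.10970675] -0.11433518283698775
[(((510.562744140625, -274.2556457519531), (23.99274253845215, 140.040283203125), 83.37947845458984), 4852, np.float64(0.04693418485255073))]
butt [0.4187138  0.41950406 0.42058304]
0.43 0.0377 0.431 0.0361 0.432 0.0354 0.433 0.0342 0.434 0.0313 0.435 0.0292 0.436 0.0239 0.437 0.0249 0.438 0.0211 0.439 0.0197 0.44 0.0212 0.441 0.0212 0.442 0.0227
```

>>> play_rows(plan=[-0.02,-0.11,2.0,0,0,0,0,0,2.7,0,0,0,0,0,2.2,0,0,0,0,0,1.2,0,0,0,0,0,0.6,0,0,0,0,0,0,0,0,0,0,0,0,0,0,0])

```text
time_s: 24.68
eef_pos: [0.5124, -0.2746, 0.0241]
tcp_rot: [0.0, 0.057, 0.998, -0.0]
ft_force: [-0.2, -0.7, 0.0]
gripper_width: 0.0442
finger_force: 0.0
```

>>> play_rows(plan=[0,0,0,0,0,0,0,0,0,0,0,0,0,0,0,0,0,0,0,0,0,0,0,0,0,0,0,0,0,0,0,0,0,0,0,0,0,0,0,0,0,0], grip=1.5, newtons=30)

```text
time_s: 25.27
eef_pos: [0.5124, -0.2752, 0.0246]
tcp_rot: [0.001, 0.057, 0.998, -0.0]
ft_force: [-0.7, 0.4, 5.5]
gripper_width: 0.0239
finger_force: 30.0
```

>>> play_rows(plan=[0,0,-0.5,0,0,0,0,0,-1.5,0,0,0,0,0,-2.5,0,0,0,0,0,-2.5,0,0,0,0,0,-1.5,0,0,0,0,0,-0.5,0,0,0,0,0,0,0,0,0.023,0,0,0,0,0,0])

```text
time_s: 25.93
eef_pos: [0.5115, -0.2747, 0.1132]
tcp_rot: [-0.0, 0.07, 0.998, 0.0]
ft_force: [0.3, 0.1, -1.1]
gripper_width: 0.0236
finger_force: 30.0
```

Run:
```python
from h import *
st=observe();print(st["time_s"],st["eef_pos"],yaw(st)[0],st["gripper_width"],st["finger_force"])
legs(st["eef_pos"],yaw(st)[0],[(532.0,315.2,110,-.137,16)])
```

```text
25.9333 [ 0.51152742 -0.27473177  0.11324504] -0.13960718447860437 0.023599354379528068 29.999357163906097
turn az -0.0026 | total [ 6.03 58.72  0.32] | per row [0.377 3.67  0.02 ] x 16
```

>>> play_rows(plan=[0.19,1.83,0,0,0,0,0.38,3.67,0.02,0,0,0,0.38,3.67,0.02,0,0,0,0.38,3.67,0.02,0,0,0,0.38,3.67,0.02,0,0,0,0.38,3.67,0.02,0,0,0,0.38,3.67,0.02,0,0,0,0.38,3.67,0.02,0,0,0,0.38,3.67,0.02,0,0,0,0.38,3.67,0.02,0,0,0,0.37,3.67,0.02,0,0,0,0.37,3.67,0.02,0,0,0,0.37,3.67,0.02,0,0,0,0.37,3.67,0.02,0,0,0,0.37,3.67,0.02,0,0,0,0.37,3.67,0.02,0,0,0,0.19,1.84,0,0,0,0,0,0,0,0,0,0,0,0,0,0,0,0])

```text
time_s: 27.52
eef_pos: [0.5317, 0.3152, 0.1088]
tcp_rot: [-0.001, 0.068, 0.998, -0.001]
ft_force: [0.8, -0.4, -1.1]
gripper_width: 0.0243
finger_force: 30.0
```

>>> play_rows(plan=[0,0,1.5,0,0,0,0,0,2.5,0,0,0,0,0,2.0,0,0,0,0,0,1.3,0,0,0,0,0,0.6,0,0,0,0,0,0.2,0,0,0,0,0,0.1,0,0,0,0,0,0,0,0,0,0,0,0,0,0,0])

```text
time_s: 28.27
eef_pos: [0.5336, 0.3152, 0.0297]
tcp_rot: [0.001, 0.069, 0.998, 0.0]
ft_force: [0.4, 0.3, -1.4]
gripper_width: 0.0238
finger_force: 30.0
```

>>> play_rows(plan=[0.1,0,0.25,0,0,0,0,0,0.2,0,0,0,0,0,0.07,0,0,0,0,0,0,0,0,0,0,0,0,0,0,0])

```text
time_s: 28.68
eef_pos: [0.5322, 0.3154, 0.0245]
tcp_rot: [0.0, 0.069, 0.998, 0.0]
ft_force: [-2.1, -1.2, 5.9]
gripper_width: 0.0242
finger_force: 30.0
```

>>> play_rows(plan=[0,0,0,0,0,0,0,0,0,0,0,0,0,0,0,0,0,0,0,0,0,0,0,0,0,0,-1.0,0,0,0,0,0,-2.5,0,0,0,0,0,-2.5,0,0,0,0,0,-2.5,0,0,0,0,0,-2.5,0,0,0,0,0,0,0,0,0,0,0,0,0,0,0], grip=4.4)

```text
time_s: 29.6
eef_pos: [0.533, 0.3157, 0.1356]
tcp_rot: [0.002, 0.069, 0.998, 0.001]
ft_force: [-0.8, -1.1, -0.3]
gripper_width: 0.044
finger_force: 0.0
```

```bash
python3 chk.py 224 160; cp pics/last.png pics/w7.png
python3 - <<'E'
from h import *
a=snapshot("scene")["img"];cv2.imwrite("pics/end.png",cv2.resize(a[80:300,180:460],None,fx=2.5,fy=2.5))
E
```

```text
t 29.6 tcp [533.  315.7 135.6] yaw -0.1378 w 0.04403686257650446
centre [520. 318.] size 38.3 161.8 yaw -0.137 origin from butt [499.3 320.9] z 0.0467 5182
centre [503.3 133.5] size 24.1 133.5 yaw -0.1364 origin from butt [496.6 134.4] z 0.0466 4203
centre [511.5 194.7] size 23.6 134.4 yaw -0.1379 origin from butt [504.3 195.7] z 0.0467 4039
centre [519.6 255. ] size 24.3 134.1 yaw -0.1389 origin from butt [512.6 256. ] z 0.0469 3760
```

View pics/w7.png

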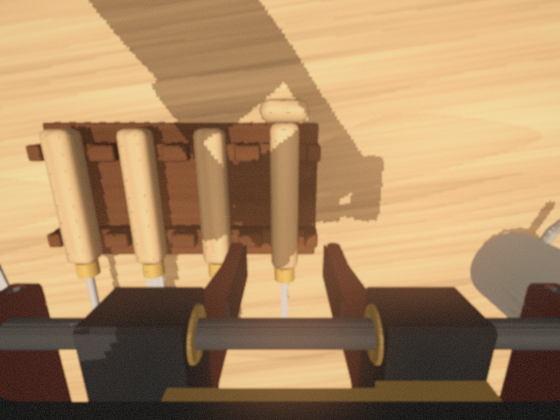

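View pics/end.png

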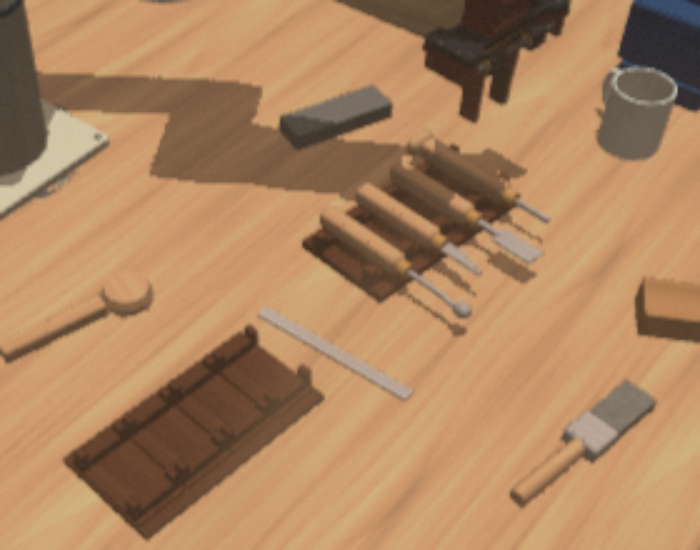

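The wrist view shows all four tools flat and square on the end rack, with the palm tool at (285,190). The scene crop shows, from the robot's right, gouge (395,265), knife (420,230), chisel (465,215) and palm tool (490,180). That is the reversed order, and the arm is clear of everything.

```bash
python3 -c "
from cell import job_done; print(job_done())"
```

```text
the job is handed in; nothing more can be done
None
```

I moved all four tools to the end rack in reverse order (palm tool, chisel, knife, gouge from the left), each flat and square within about 2 mm of its place, and handed the job in at about 30 s.

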